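# Find the full sugar tin by its weight

## Robot

A 6-joint arm with a two-finger parallel gripper is mounted at the origin on a cart in front of the work surface, level with it; the furniture and walls round the work are solid. World frame = base frame: x ahead of the robot, y to its left, z up, the work surface at z = 0. Lengths are in m, angles in rad, forces in N, time in s.
With the tool pointing down it reaches from about 0.325 to 0.9 m from the base axis. Payload 3.5 kg.
Tool frame: the origin (TCP) lies midway between the tips of the shut fingers; the grasp point (between the pads) lies 19 mm behind it; z points along the fingers, y is the line along which they close (so a half turn about z gives the same grasp; the last joint's range is limited). The gripper opens to 85 mm and grips with 20 to 120 N. Pads are 22 mm wide; open, the fingers measure 114 mm over their backs; the gripper's body (76 mm by 85 mm) begins 54 mm behind the grasp point. The pads swing forward as they close: fully open they stand 13 mm farther back than shut.
Start: joints at [-1.383, 0.276, -0.026, 1.268, 0, 1.467], TCP at [0.179, -0.599, 0.208] pointing down, gripper open.
Joint ranges: [-3.12, 3.12], [-0.85, 1.88], [-1.08, 1.24], [-1.95, 2.15], [-1.57, 1.53], [-3.14, 3.14]. Speed limits (rad/s): [2.57, 2.57, 3.14, 3.14, 3.14, 3.14].

## Interface

Orientations are given as a rotation vector (axis times angle).
In Python, from rig import bot, imaging gives the robot as it stands.
- The arm moves only by the tool move_arm, never from a script. Its arguments are lists of equal length, an entry for each row: "xyz": the shift along the world's x, y, z each as a share of 0.08 m, from -1 to 1, a list of three; "dr": the turn, a rotation vector about the world's x, y, z each as a share of 120 degrees, from -1 to 1, a list of three; "hand": the opening, from -1 (shut) to 1 (fully open). A call has 1 to 8 rows; each row is the pose to reach, as a shift and turn from the pose commanded when the call began; what a row does not reach only later rows make up. A row lasts 1/8 s, in which the tool goes at most 62.5 mm and 10.7 degrees, less where a joint would pass 70% of its speed; a pose out of reach is approached as far as the arm can. A call with a number of a shift or a turn outside -1 to 1 is refused whole. A call with a gripper value outside its range is refused whole. The fingers move at their own pace and stop on an object; "squeeze" is the grip in N (left out, the last holds). Time passes only in rows, so rows that repeat a pose let the fingers close. It gives the time, the measured TCP pose, the force, the opening and the grip force at its end, in the units of the state.
- bot.read_state(): the state, without advancing time (a new reading comes with each control period).
- imaging.snapshot(name): name is "scene" or "top"; returns a dict with "frame" (420x560x3 uint8, red, green, blue), "fx", "fy", "cx", "cy" (pixels), "camera_from_world" (4x4, takes a point from world to camera coordinates). Camera axes: x right, y up, looking along -z (the intrinsics and any distortion apply to the point x, -y, -z); pixel columns grow to the right and rows downward; lengths in m; the calibration is good to about 2 mm. A picture is of the moment at which its call begins. There is no depth.
- bot.finish_job(): hands the job in; it is judged then, once.
The state is a dict: "time_s": time; "joints": joint angles; "qd": joint speeds; "joint_efforts": joint torques, N m; "eef_pos": TCP position; "ee_rot": TCP orientation; "wrist_force": force on the tool from outside, world axes, zero at the start; "ft_torque": the same for the moment, N m; "opening": finger opening in m; "gripper_force": force on a finger pad.
Only numpy, scipy, OpenCV 4.12 (cv2) and the standard library are available. Lean on these libraries where they do the work, as an engineer would, in place of code of your own. Each camera call takes 0.05 s, during which the arm holds its last target. There are 200 camera calls.

## Task

Only one of the three identical closed sugar tins in the carrier is still full: fold the carrying handle down to the back, out of the way, then heft the left, the middle and the right tin in that order, lifting each clear of its well for a moment and setting it back in its own well before taking the next (the last may stay in the hand if it is the full one). Finish while holding the heaviest tin up, upright and still, its underside clearly above the lids of the other two standing in their wells; tip no tin over and leave the jars, the timer and the mug where they are.

Things in the scene. Friction and masses are not known exactly. Their poses are not given: they have to be found in the camera images.
- carrier: stainless steel table carrier, standing firm (it does not slide): base 94 x 304 mm, three square wells in a row along its y axis. Origin: centre of its underside, on the table; x across the row away from the robot, y along it to the left, z up. Well walls are 2 mm sheet with a rolled rim, up to 34 mm above the table; end tabs carry the handle's pivots 45 mm above the table at x = 0
- well_left (a point): centre of the left well's floor, 8 mm above the table, at y = +96 mm in the carrier's frame; the well is 72 x 72 mm inside and its walls rise 24 mm above this floor
- well_middle (a point): centre of the middle well's floor, 8 mm above the table, at y = 0 mm in the carrier's frame; the well is 72 x 72 mm inside and its walls rise 24 mm above this floor
- well_right (a point): centre of the right well's floor, 8 mm above the table, at y = -96 mm in the carrier's frame; the well is 72 x 72 mm inside and its walls rise 24 mm above this floor
- handle (a joint): angle of the folding carrying handle: 0 = upright over the tins, where it bars them from being lifted; grows as it folds away from the robot; 1.4 = fully down behind the tins (a stop). Starts between -0.15 and 0.2. Pivots about the carrier's y axis at x = 0, z = 45 mm. Light friction holds it near upright; well past half way it sinks by itself
- handle_grip (a point): middle of the handle's black plastic sleeve, 18 mm thick, 120 mm long along the carrier's y axis, 130 mm from the pivot line (175 mm above the table when upright, 67 mm when fully down); two steel legs 8 mm thick at y = -158 and +158 mm. Frame: the carrier's at angle 0, turning with the handle
- tin_left: closed square sugar tin, cream with blue slip lid and blank label, 66 x 66 x 115 mm (lid edge 69 mm, from 90 mm up: grip the flat sides below it); the left of three that look the same. Origin: centre of underside; z up, x, y square to its sides. Starts in its well. One tin is full of lump sugar (0.5 to 0.62 kg in all), the others weigh under 0.35 kg; which one varies
- tin_middle: closed square sugar tin, cream with blue slip lid and blank label, 66 x 66 x 115 mm (lid edge 69 mm, from 90 mm up: grip the flat sides below it); the middle of three that look the same. Origin: centre of underside; z up, x, y square to its sides. Starts in its well. One tin is full of lump sugar (0.5 to 0.62 kg in all), the others weigh under 0.35 kg; which one varies
- tin_right: closed square sugar tin, cream with blue slip lid and blank label, 66 x 66 x 115 mm (lid edge 69 mm, from 90 mm up: grip the flat sides below it); the right of three that look the same. Origin: centre of underside; z up, x, y square to its sides. Starts in its well. One tin is full of lump sugar (0.5 to 0.62 kg in all), the others weigh under 0.35 kg; which one varies
- jar_a: bystander, glass jar with a white lid, 62 mm across, 75 mm high, at the back of the table; origin at the centre of its underside
- jar_b: bystander, glass jar with a red lid, 62 mm across, 75 mm high, at the back of the table; origin at the centre of its underside
- timer: bystander, round white kitchen timer with a red dial, 66 mm across, 57 mm high, on the right; origin at the centre of its underside
- mug: bystander, white spotted mug, 82 mm across, 114 mm with its handle, 91 mm high, far on the right; origin at the centre of its underside
There are look-alikes about, which are no part of the job. Leave any green look-alike of the tin_right alone. What is shaped like the tin_middle but orange is not meant.

How it is judged:
On the way, in this order (a step that is already met when the one before it is completed fails the run):
1. the carrying handle is folded down to the back (past 1.0 rad) with all three tins in their wells (value of joint handle above 1 rad and z of each of tin_left, tin_middle, tin_right in the frame of carrier below 0.014 m and horizontal distance between tin_left and well_left below 0.008 m and angle between each of tin_left, tin_middle, tin_right's own z axis and vertical below 0.1 rad and horizontal distance between tin_middle and well_middle below 0.008 m and horizontal distance between tin_right and well_right below 0.008 m), for 0.1 s.
2. the left tin is lifted clear in the fingers (20 mm or more), the others in their wells (z of tin_left in the frame of carrier above 0.028 m and contact force between tin_left and carrier below 0.1 N and contact force between tin_left and the fingers above 1 N and z of each of tin_middle, tin_right in the frame of carrier below 0.014 m and horizontal distance between tin_middle and well_middle below 0.008 m and angle between each of tin_middle, tin_right's own z axis and vertical below 0.1 rad and horizontal distance between tin_right and well_right below 0.008 m), for 0.2 s.
3. the middle tin is lifted clear in the fingers, the others in their wells (z of tin_middle in the frame of carrier above 0.028 m and contact force between tin_middle and carrier below 0.1 N and contact force between tin_middle and the fingers above 1 N and z of each of tin_left, tin_right in the frame of carrier below 0.014 m and horizontal distance between tin_left and well_left below 0.008 m and angle between each of tin_left, tin_right's own z axis and vertical below 0.1 rad and horizontal distance between tin_right and well_right below 0.008 m), for 0.2 s.
4. the right tin is lifted clear in the fingers, the others in their wells (z of tin_right in the frame of carrier above 0.028 m and contact force between tin_right and carrier below 0.1 N and contact force between tin_right and the fingers above 1 N and z of each of tin_left, tin_middle in the frame of carrier below 0.014 m and horizontal distance between tin_left and well_left below 0.008 m and angle between each of tin_left, tin_middle's own z axis and vertical below 0.1 rad and horizontal distance between tin_middle and well_middle below 0.008 m), for 0.2 s.
At the end, for the whole second after the job is handed in: The full tin is held in the fingers, upright (0.2 rad) and still, underside over 130 mm above the table, touching nothing else; the two others stand untouched in their wells (8 mm, 0.1 rad), each pressing 0.8 to 4 N on the carrier (the full one: over 5 N); handle folded past 1.0 rad (value of joint handle above 1 rad and ((height (world z) of tin_left above 0.13 m and angle between tin_left's own z axis and vertical below 0.2 rad and linear speed of tin_left below 0.05 m/s and contact force between tin_left and the fingers above 1 N and contact force between tin_left and carrier below 0.1 N and z of each of tin_middle, tin_right in the frame of carrier below 0.014 m and horizontal distance between tin_middle and well_middle below 0.008 m and angle between each of tin_middle, tin_right's own z axis and vertical below 0.1 rad and contact force between tin_middle and carrier between 0.8 and 4 N and contact force between tin_left and tin_middle below 0.1 N and contact force between each of tin_middle, tin_right and the arm below 0.1 N and contact force between each of tin_middle, tin_right and the fingers below 0.1 N and horizontal distance between tin_right and well_right below 0.008 m and contact force between tin_right and carrier between 0.8 and 4 N and contact force between tin_left and tin_right below 0.1 N) or (height (world z) of tin_middle above 0.13 m and angle between tin_middle's own z axis and vertical below 0.2 rad and linear speed of tin_middle below 0.05 m/s and contact force between tin_middle and the fingers above 1 N and contact force between tin_middle and carrier below 0.1 N and z of each of tin_left, tin_right in the frame of carrier below 0.014 m and horizontal distance between tin_left and well_left below 0.008 m and angle between each of tin_left, tin_right's own z axis and vertical below 0.1 rad and contact force between tin_left and carrier between 0.8 and 4 N and contact force between tin_middle and tin_left below 0.1 N and contact force between each of tin_left, tin_right and the arm below 0.1 N and contact force between each of tin_left, tin_right and the fingers below 0.1 N and horizontal distance between tin_right and well_right below 0.008 m and contact force between tin_right and carrier between 0.8 and 4 N and contact force between tin_middle and tin_right below 0.1 N) or (height (world z) of tin_right above 0.13 m and angle between tin_right's own z axis and vertical below 0.2 rad and linear speed of tin_right below 0.05 m/s and contact force between tin_right and the fingers above 1 N and contact force between tin_right and carrier below 0.1 N and z of each of tin_left, tin_middle in the frame of carrier below 0.014 m and horizontal distance between tin_left and well_left below 0.008 m and angle between each of tin_left, tin_middle's own z axis and vertical below 0.1 rad and contact force between tin_left and carrier between 0.8 and 4 N and contact force between tin_right and tin_left below 0.1 N and contact force between each of tin_left, tin_middle and the arm below 0.1 N and contact force between each of tin_left, tin_middle and the fingers below 0.1 N and horizontal distance between tin_middle and well_middle below 0.008 m and contact force between tin_middle and carrier between 0.8 and 4 N and contact force between tin_right and tin_middle below 0.1 N))); the arm keeps its last pose, push and grip.
It fails at once if a tin is tipped over (more than 0.6 rad) (angle between any of tin_left, tin_middle, tin_right's own z axis and vertical above 0.6 rad).
It fails at once if a jar, the timer or the mug is moved more than 30 mm (distance of any of jar_a, jar_b, timer, mug from where it was at the start of the episode above 0.03 m).
It also fails if it takes over 72 s, if anything falls off the work surface, if the arm or the gripper's body presses on something with over 40 N, if the wrist force passes 120 N, or if a joint passes its speed limit or range.

## Working session

There is one attempt and no reset: what is moved stays moved. The work goes in short steps, Python scripts to look and compute and a tool call to move; the robot and the scene stay as the last step left them, time stands still between calls to the robot, and variables do not carry over. Pictures are saved under pics/ and viewed, at most 10 in all, crops included, and the job is handed in when it is done.

Besides the shell and the picture viewer there is one more tool, called as name(argument=value, ...) on one line, values as JSON. move_arm: Moves the arm, as the interface text tells. Its arguments: {"type":"object","properties":{"xyz":{"type":"array"},"dr":{"type":"array"},"hand":{"type":"array"},"squeeze":{"type":"number"}},"required":["xyz","dr","hand"]}

```bash
mkdir -p pics
cat > h.py <<'E'
from rig import bot, imaging
import numpy as np, cv2
def shot(n,f):
    s=imaging.snapshot(n); cv2.imwrite(f,cv2.cvtColor(s['frame'],cv2.COLOR_RGB2BGR)); 
    np.savez(f.replace('.png','.npz'),**{k:np.array(v) for k,v in s.items()}); return s
def ray(s,u,v):
    T=np.array(s['camera_from_world']); R=T[:3,:3]; c=-R.T@T[:3,3]
    d=np.array([(u-s['cx'])/s['fx'],-(v-s['cy'])/s['fy'],-1]); return c,R.T@d
def atz(s,u,v,z):
    c,d=ray(s,u,v); return c+d*(z-c[2])/d[2]
def proj(s,p):
    T=np.array(s['camera_from_world']); q=T[:3,:3]@np.array(p)+T[:3,3]
    return s['cx']+s['fx']*q[0]/-q[2], s['cy']-s['fy']*q[1]/-q[2]
def tri(*a):
    A=np.zeros((3,3));b=np.zeros(3);L=[]
    for s,u,v in a:
        c,d=ray(s,u,v); d/=np.linalg.norm(d); P=np.eye(3)-np.outer(d,d); A+=P;b+=P@c;L.append((P,c))
    x=np.linalg.solve(A,b); return x,[np.linalg.norm(P@(x-c)) for P,c in L]
E
python3 - <<'E'
from h import *
for n in('scene','top'):
    s=shot(n,f'pics/{n}0.png'); print(n,s.keys(),s['fx'],s['cx'],s['cy'],ray(s,s['cx'],s['cy']))
    cv2.imwrite(f'pics/{n}0b.png',cv2.resize(cv2.imread(f'pics/{n}0.png'),(800,600),interpolation=cv2.INTER_CUBIC))
print(bot.read_state())
E
```

```text
scene dict_keys(['frame', 'fx', 'fy', 'cx', 'cy', 'camera_from_world']) 418.6471723656093 282.6324626891784 209.59377526197264 (array([ 0.04623491, -1.12036425,  0.80453149]), array([ 0.43492083,  0.70885448, -0.55531   ]))
top dict_keys(['frame', 'fx', 'fy', 'cx', 'cy', 'camera_from_world']) 422.86907359122273 265.95090027053453 214.2128972370522 (array([ 0.46679857, -0.23722507,  1.04874283]), array([ 0.12838334, -0.01414752, -0.9916237 ]))
{'time_s': 0.1, 'joints': array([-1.38337887e+00,  2.77069336e-01, -2.77536166e-02,  1.26802111e+00,
        1.90137916e-05,  1.46738086e+00]), 'qd': array([-0.00043608, -0.00208106,  0.00384262, -0.00098331, -0.00055573,
       -0.00026363]), 'joint_efforts': array([ 3.64909210e-04, -4.46708179e+01,  2.96128356e+01,  8.41498462e-03,
       -1.33139724e-04,  1.19569984e-05]), 'eef_pos': array([ 0.1790626 , -0.59800173,  0.20705923]), 'ee_rot': array([-3.10641004e+00, -4.54934333e-01,  1.05150665e-04]), 'wrist_force': array([-0.01902976,  0.53126148, -0.06638863]), 'ft_torque': array([-0.01813417,  0.01195031, -0.02503954]), 'gripper_force': 0.0, 'opening': 0.08517849202807307}
```

View pics/scene0b.png

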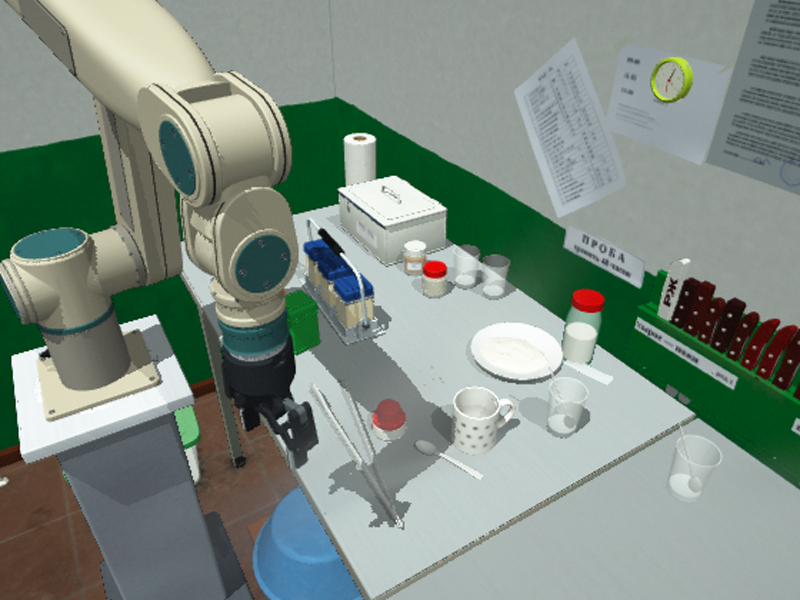

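View pics/top0b.png

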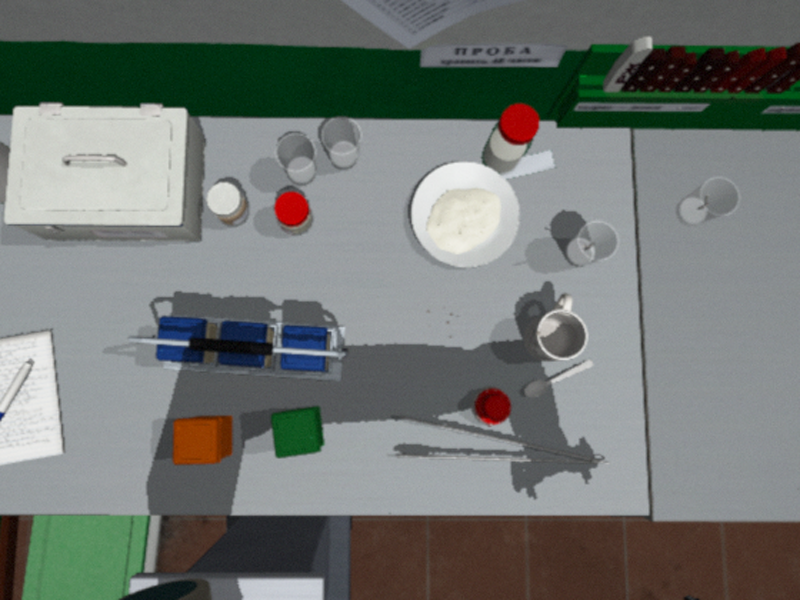

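The scene view shows the carrier with its three blue-lidded tins at about (340,280), enlarged pixels. In the top view it is at about (240,345), with the handle upright. The orange and green look-alikes are at (200,440) and (297,432). I'll enlarge crops next.

Run:
```python
import cv2
a=cv2.imread('pics/top0.png')[190:290,80:260]
cv2.imwrite('pics/tc.png',cv2.resize(a,(792,440),interpolation=cv2.INTER_CUBIC))
b=cv2.imread('pics/scene0.png')[140:250,200:290]
cv2.imwrite('pics/sc.png',cv2.resize(b,(490,599),interpolation=cv2.INTER_CUBIC))
```

```text
(no output)
```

View pics/tc.png

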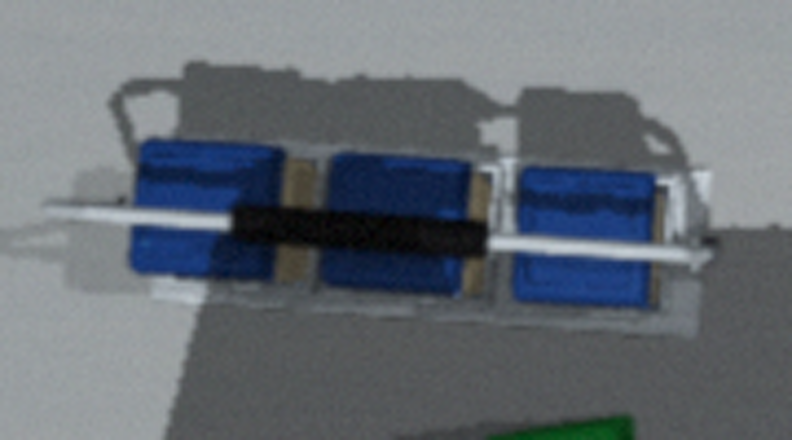

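View pics/sc.png

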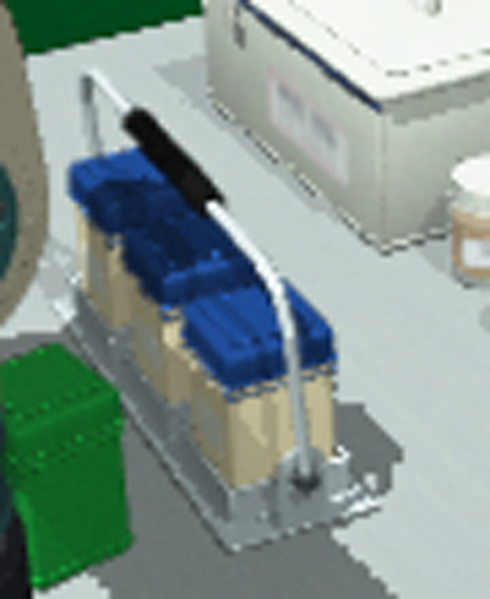

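The top crop shows the lid corners: right tin (519,167), (657,175), (650,307), (513,300); middle (330,152), (471,162), (462,294), (320,284); left (140,141), (284,149), (275,279), (132,271). The sleeve runs from (233,221) to (487,239). In the scene crop the sleeve runs from (133,120) to (212,200), and the right tin's lid top has its near corner at about (235,365).

```bash
cat >> h.py <<'E'
L=lambda f:(lambda z:{k:z[k] if z[k].ndim else float(z[k]) for k in z.files})(np.load(f))
E
python3 - <<'E'
from h import *
t=L('pics/top0.npz'); s=L('pics/scene0.npz')
T=lambda u,v:((u+.5)/4.4-.5+80,(v+.5)/4.4-.5+190)
S=lambda u,v:((u+.5)/5.445-.5+200,(v+.5)/5.445-.5+140)
tins=dict(R=[(519,167),(657,175),(650,307),(513,300)],M=[(330,152),(471,162),(462,294),(320,284)],L=[(140,141),(284,149),(275,279),(132,271)])
for k,c in tins.items():
    p=np.array([atz(t,*T(*q),.121) for q in c]); d=(p[0]+p[3]-p[1]-p[2]); print(k,p.mean(0).round(4),np.linalg.norm(d)/2,np.linalg.norm(p[0]+p[1]-p[2]-p[3])/2,'yaw of y-axis',np.arctan2(-d[0],d[1]))
for a,b in [((233,221),(133,120)),((487,239),(212,200)),((513,300),(185,322)),((650,307),(235,368)),((657,175),(334,338)),((700,336),(228,548)),((710,245),(307,482))]:
    print(tri((t,*T(*a)),(s,*S(*b))))
print([atz(t,*T(*q),.004) for q in ((698,336),(154,295))])
for n,(u,v) in dict(jara=(228,203),jarb=(293,212)).items(): print(n,atz(t,u*.7,v*.7,.07))
print('box',atz(t,200*.7,235*.7,0.0),'green',atz(t,297*.7,432*.7,.123),'or',atz(t,200*.7,440*.7,.115))
E
```

```text
R [ 0.5216 -0.1338  0.121 ] 0.06843653588084302 0.0659059665946686 yaw of y-axis -0.04886570571294474
M [ 0.5281 -0.0399  0.121 ] 0.0704344630150374 0.0657121301955241 yaw of y-axis -0.06488633513582219
L [0.534  0.0535 0.121 ] 0.07123622883121536 0.06469275027198818 yaw of y-axis -0.05000642812058228
(array([0.52427326, 0.025411  , 0.17332238]), [np.float64(0.0008186474891465342), np.float64(0.0008186474891466268)])
(array([ 0.51694537, -0.09463189,  0.17797707]), [np.float64(4.908402626396509e-05), np.float64(4.908402626372708e-05)])
(array([ 0.49202859, -0.09757041,  0.10667863]), [np.float64(0.0016478092978927466), np.float64(0.0016478092978927537)])
(array([ 0.48894355, -0.16719336,  0.11541277]), [np.float64(0.0019318078361484144), np.float64(0.0019318078361484886)])
(array([ 0.55290058, -0.16854114,  0.11469294]), [np.float64(0.00044259396571931465), np.float64(0.0004425939657191229)])
(array([ 0.47267918, -0.18578243,  0.00966382]), [np.float64(0.0011053267969576299), np.float64(0.0011053267969575666)])
(array([ 0.52122692, -0.19206222,  0.04150144]), [np.float64(0.0011865248104979244), np.float64(0.0011865248104979231)])
[array([ 0.47371179, -0.18486181,  0.004     ]), array([0.49486297, 0.11765749, 0.004     ])]
jara [0.76469756 0.00251708 0.07      ]
jarb [ 0.75027028 -0.10579036  0.07      ]
box [0.72716878 0.06687226 0.        ] green [ 0.39504712 -0.12679292  0.123     ] or [0.38204631 0.01996229 0.115     ]
```

move_arm(xyz=[[0.23,0.44,0],[0.46,0.88,0]], dr=[[0,0,0.036],[0,0,0.0725]], hand=[-1,-1])

```text
time_s: 0.35
eef_pos: [0.216, -0.5273, 0.2073]
ee_rot: [-3.063, -0.692, -0.0]
wrist_force: [0.5, 0.2, 1.6]
opening: 0.0515
gripper_force: 0.0
```

move_arm(xyz=[[0.23,0.44,0],[0.46,0.88,0]], dr=[[0,0,0.036],[0,0,0.0725]], hand=[-1,-1])

```text
time_s: 0.6
eef_pos: [0.2531, -0.4564, 0.2075]
ee_rot: [-3.002, -0.923, -0.0]
wrist_force: [0.9, 0.4, -0.0]
opening: 0.0122
gripper_force: 0.0
```

move_arm(xyz=[[0.23,0.44,0],[0.46,0.88,0]], dr=[[0,0,0.036],[0,0,0.0725]], hand=[-1,-1])

```text
time_s: 0.85
eef_pos: [0.2898, -0.386, 0.2076]
ee_rot: [-2.923, -1.148, 0.0]
wrist_force: [-0.2, 0.4, -0.2]
opening: 0.0001
gripper_force: 0.0
```

move_arm(xyz=[[0.23,0.44,0],[0.46,0.88,0]], dr=[[0,0,0.036],[0,0,0.0725]], hand=[-1,-1])

```text
time_s: 1.1
eef_pos: [0.3266, -0.3157, 0.2077]
ee_rot: [-2.828, -1.367, 0.0]
wrist_force: [0.5, -0.1, -0.1]
opening: -0.0001
gripper_force: 0.0
```

move_arm(xyz=[[0.23,0.44,0],[0.46,0.88,0]], dr=[[0,0,0.036],[0,0,0.0725]], hand=[-1,-1])

```text
time_s: 1.35
eef_pos: [0.3633, -0.2453, 0.2078]
ee_rot: [-2.716, -1.578, 0.0]
wrist_force: [0.3, -0.7, -0.1]
opening: 0.0002
gripper_force: 0.0
```

move_arm(xyz=[[0.23,0.44,0],[0.46,0.88,0]], dr=[[0,0,0.036],[0,0,0.0725]], hand=[-1,-1])

```text
time_s: 1.6
eef_pos: [0.4001, -0.175, 0.2078]
ee_rot: [-2.589, -1.779, 0.0]
wrist_force: [-0.1, 0.4, 0.3]
opening: -0.0001
gripper_force: 0.0
```

move_arm(xyz=[[0.23,0.44,0],[0.46,0.88,0]], dr=[[0,0,0.036],[0,0,0.0725]], hand=[-1,-1])

```text
time_s: 1.85
eef_pos: [0.4369, -0.1046, 0.2078]
ee_rot: [-2.446, -1.97, 0.0]
wrist_force: [-0.2, -0.8, 0.4]
opening: 0.0004
gripper_force: 0.0
```

move_arm(xyz=[[0.23,0.44,0],[0.46,0.88,0],[0.46,0.88,0],[0.46,0.88,-0.45],[0.46,0.88,-0.85],[0.46,0.88,-0.85]], dr=[[0,0,0.036],[0,0,0.0725],[0,0,0.0725],[0,0,0.0725],[0,0,0.0725],[0,0,0.0725]], hand=[-1,-1,-1,-1,-1,-1])

```text
time_s: 2.6
eef_pos: [0.4702, -0.0356, 0.1374]
ee_rot: [-2.29, -2.142, 0.007]
wrist_force: [0.0, 0.3, 0.7]
opening: 0.0002
gripper_force: 0.0
```

move_arm(xyz=[[0.2,0,0],[0.4,0,0],[0.6,0,0],[0.75,-0.02,0],[0.87,-0.04,0],[1,-0.06,0],[1,-0.06,0]], dr=[[0,0,0],[0,0,0],[0,0,0],[0,0,0],[0,0,0],[0,0,0],[0,0,0]], hand=[-1,-1,-1,-1,-1,-1,-1])

```text
time_s: 3.48
eef_pos: [0.5545, -0.0406, 0.1401]
ee_rot: [2.292, 2.147, 0.0]
wrist_force: [-0.4, 0.5, 0.5]
opening: 0.0
gripper_force: 0.0
```

move_arm(xyz=[[0.2,0,0],[0.4,0,0],[0.6,0,0],[0.7,-0.02,-0.08],[0.85,-0.04,-0.2],[1,-0.06,-0.35],[1,-0.06,-0.35]], dr=[[0,0,0],[0,0,0],[0,0,0],[0,0,0],[0,0,0],[0,0,0],[0,0,0]], hand=[-1,-1,-1,-1,-1,-1,-1])

```text
time_s: 4.35
eef_pos: [0.6328, -0.0452, 0.1099]
ee_rot: [-2.291, -2.146, 0.004]
wrist_force: [-0.6, 0.8, 0.2]
opening: 0.0001
gripper_force: 0.0
```

Run:
```python
from h import *
s=shot('scene','pics/s1.png')['frame'][130:250,190:310]
t=shot('top','pics/t1.png')['frame'][150:290,70:260]
a=cv2.resize(s,(400,400)); b=cv2.resize(t,(543,400))
o=cv2.cvtColor(np.hstack([a,b]),cv2.COLOR_RGB2BGR)
cv2.imwrite('pics/c1.png',cv2.resize(o,(800,340)))
```

```text
(no output)
```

View pics/c1.png

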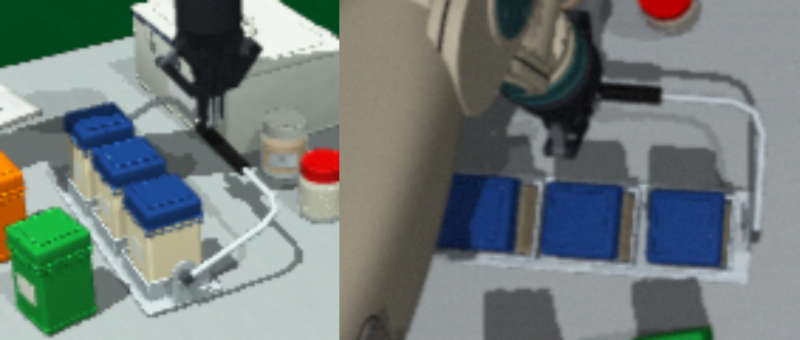

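The handle has fallen back well past half, with the black sleeve now behind the tins, and all three tins stand in their wells. The lids are unobstructed now, so I'll raise the arm and measure them in an enlarged pair.

move_arm(xyz=[[0,0,0.4],[0,0,0.8],[0,0,1],[0,0,1]], dr=[[0,0,0],[0,0,0],[0,0,0],[0,0,0]], hand=[-1,-1,-1,1])

```text
time_s: 4.95
eef_pos: [0.6345, -0.0453, 0.1938]
ee_rot: [2.291, 2.146, 0.003]
wrist_force: [-0.2, 0.1, -0.0]
opening: 0.0171
gripper_force: 0.0
```

Run:
```python
from h import *
s=shot('scene','pics/s2.png')['frame'][155:245,205:285]
t=shot('top','pics/t2.png')['frame'][205:285,100:260]
a=cv2.resize(s,(533,600),interpolation=cv2.INTER_CUBIC); b=cv2.resize(t,(800,400),interpolation=cv2.INTER_CUBIC)
for n,i in(('a2',a),('b2',b)): cv2.imwrite(f'pics/{n}.png',cv2.cvtColor(i,cv2.COLOR_RGB2BGR))
```

```text
(no output)
```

View pics/a2.png

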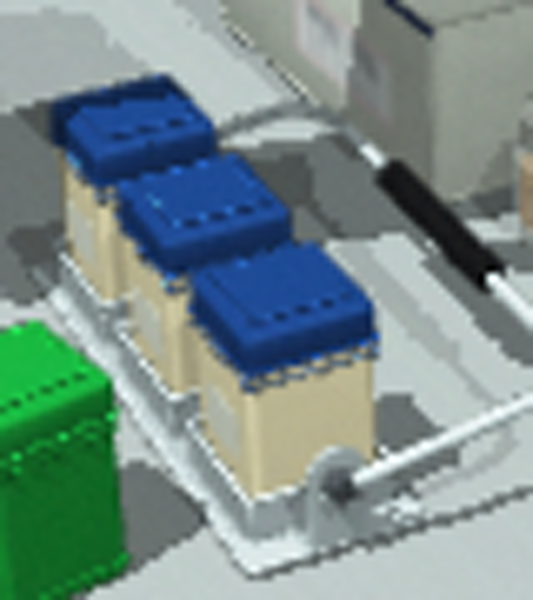

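View pics/b2.png

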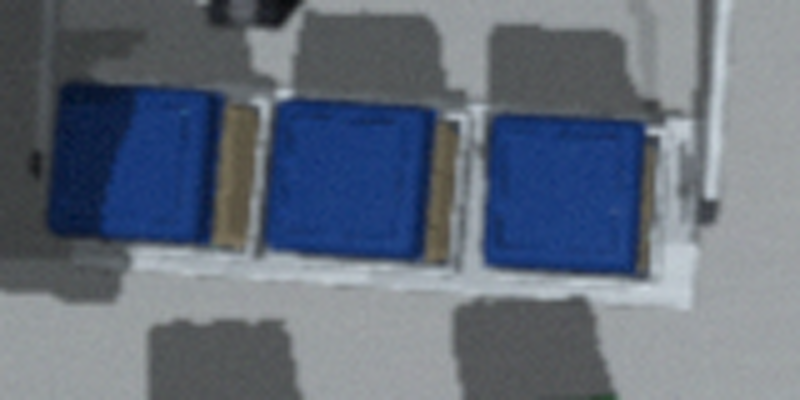

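The scene crop shows the handle fully down with the sleeve behind the tins. Right tin's lid top: far (305,245), right (372,300), near (250,350), left (195,280). In the top crop the lids span R (490,114)–(640,274), M (280,98)–(430,262) and L (62,84)–(215,247).

Run:
```python
from h import *
t=L('pics/t2.npz'); s=L('pics/s2.npz')
T=lambda u,v:((u+.5)/5-.5+100,(v+.5)/5-.5+205)
S=lambda u,v:((u+.5)/6.6667-.5+205,(v+.5)/6.6667-.5+155)
print('triang lid corners',[tri((t,*T(*a)),(s,*S(*b)))[0].round(4) for a,b in [((490,114),(305,243)),((645,121),(373,302)),((486,264),(193,282)),((280,98),(235,155))]])
# edges mid points: left,right,far,near
for k,(l,r,f,n) in dict(R=[(488,190),(643,198),(568,117),(563,270)],M=[(273,172),(432,182),(358,102),(344,255)],L=[(56,160),(217,170),(142,88),(130,240)]).items():
    yl=atz(t,*T(*l),.123);yr=atz(t,*T(*r),.1);xf=atz(t,*T(*f),.123);xn=atz(t,*T(*n),.1)
    print(k,'y',(yl+yr)[1]/2,(yl-yr)[1],'x',(xf+xn)[0]/2,(xf-xn)[0])
    C=np.array([(xf+xn)[0]/2,(yl+yr)[1]/2])
# check: project lid corners with model into scene crop
psi=-.066; X=np.array([np.cos(psi),np.sin(psi)]);Y=np.array([-X[1],X[0]])
for c in [(0.5245,-.1335),(.5308,-.038),(.5371,.058)]:
    print(c,[[ (np.round((np.array(proj(s,[*(np.array(c)+.0345*(a*X+b*Y)),z]))-[205,155]+.5)*6.6667)).astype(int).tolist() for a,b in((1,1),(1,-1),(-1,-1),(-1,1))] for z in (.123,)])
```

```text
triang lid corners [array([ 0.5552, -0.0986,  0.1158]), array([ 0.5529, -0.1679,  0.1209]), array([ 0.4921, -0.0998,  0.1147]), array([ 0.5627, -0.0067,  0.117 ])]
R y -0.13358040260696047 0.06594528247009915 x 0.5222391107171589 0.06626281995761174
M y -0.03944696777356016 0.06533837109086554 x 0.5283279658397019 0.06615246545979342
L y 0.055818311807101645 0.0637754941565487 x 0.5341866485916473 0.0655734543276204
(0.5245, -0.1335) [[[323, 229], [386, 298], [246, 336], [188, 264]]]
(0.5308, -0.038) [[[245, 142], [301, 204], [167, 238], [115, 173]]]
(0.5371, 0.058) [[[173, 62], [224, 119], [95, 149], [48, 91]]]
```

move_arm(xyz=[[-0.2,0.2,0],[-0.42,0.43,0],[-0.62,0.64,0]], dr=[[0,0,0],[0,0,0],[0,0,0]], hand=[1,1,1])

```text
time_s: 5.42
eef_pos: [0.5821, 0.0068, 0.1902]
ee_rot: [-2.291, -2.146, 0.003]
wrist_force: [0.5, 0.3, 0.3]
opening: 0.0852
gripper_force: 0.0
```

move_arm(xyz=[[-0.22,0.22,0],[-0.45,0.46,0],[-0.62,0.64,0],[-0.62,0.64,0],[-0.62,0.64,-0.2],[-0.62,0.64,-0.4],[-0.62,0.64,-0.4],[-0.62,0.64,-0.4]], dr=[[0,0,0],[0,0,0],[0,0,0],[0,0,0],[0,0,0],[0,0,0],[0,0,0],[0,0,0]], hand=[1,1,1,1,1,1,1,1])

```text
time_s: 6.42
eef_pos: [0.5344, 0.0569, 0.1596]
ee_rot: [-2.293, -2.147, 0.001]
wrist_force: [0.4, 0.6, 0.3]
opening: 0.0854
gripper_force: 0.0
```

move_arm(xyz=[[0,0,-0.2],[0,0,-0.4],[0,0,-0.6],[0,0,-0.75],[0,0,-0.88],[0,0,-0.88]], dr=[[0,0,0],[0,0,0],[0,0,0],[0,0,0],[0,0,0],[0,0,0]], hand=[1,1,1,1,1,1])

```text
time_s: 7.18
eef_pos: [0.5335, 0.0573, 0.0886]
ee_rot: [-2.292, -2.147, 0.002]
wrist_force: [-0.4, 1.6, 0.7]
opening: 0.0852
gripper_force: 0.0
```

Run:
```python
from h import *
s=shot('scene','pics/s3.png')['frame'][120:240,200:300]
t=shot('top','pics/t3.png')['frame'][180:290,60:250]
a=cv2.resize(s,(400,480),interpolation=cv2.INTER_CUBIC); b=cv2.resize(t,(400,480),interpolation=cv2.INTER_CUBIC)
cv2.imwrite('pics/a3.png',cv2.cvtColor(np.hstack([a,b]),cv2.COLOR_RGB2BGR))
```

```text
(no output)
```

View pics/a3.png

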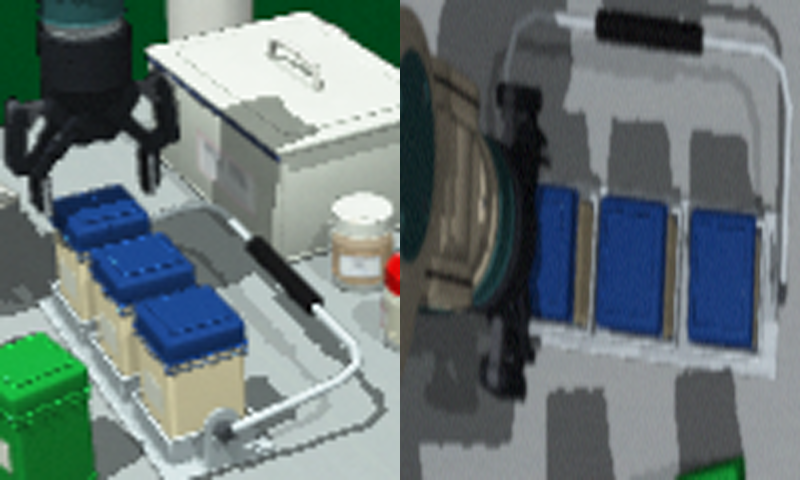

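The two fingers straddle the left lid, near finger at (38,190) and far finger at (150,170), with no contact force. I'll go down and close.

move_arm(xyz=[[0,0,-0.13],[0,0,-0.26],[0,0,-0.38],[0,0,-0.38],[0,0,-0.38]], dr=[[0,0,0],[0,0,0],[0,0,0],[0,0,0],[0,0,0]], hand=[1,1,1,1,1])

```text
time_s: 7.9
eef_pos: [0.5344, 0.0572, 0.0592]
ee_rot: [-2.293, -2.148, 0.0]
wrist_force: [0.2, -0.1, 0.1]
opening: 0.0852
gripper_force: 0.0
```

move_arm(xyz=[[0,0,0],[0,0,0],[0,0,0],[0,0,0],[0,0,0]], dr=[[0,0,0],[0,0,0],[0,0,0],[0,0,0],[0,0,0]], hand=[0.2,0.2,0.2,0.2,0.2], squeeze=40)

```text
time_s: 8.52
eef_pos: [0.5353, 0.0572, 0.06]
ee_rot: [2.292, 2.147, 0.002]
wrist_force: [1.9, -1.0, 4.5]
opening: 0.0657
gripper_force: 47.4
```

move_arm(xyz=[[0,0,0.1],[0,0,0.25],[0,0,0.4],[0,0,0.5],[0,0,0.5],[0,0,0.5],[0,0,0.5],[0,0,0.5]], dr=[[0,0,0],[0,0,0],[0,0,0],[0,0,0],[0,0,0],[0,0,0],[0,0,0],[0,0,0]], hand=[0.2,0.2,0.2,0.2,0.2,0.2,0.2,0.2])

```text
time_s: 9.52
eef_pos: [0.534, 0.0572, 0.0989]
ee_rot: [-2.292, -2.147, 0.001]
wrist_force: [-0.3, 0.4, -5.5]
opening: 0.0652
gripper_force: 47.9
```

```bash
cat > w.py <<'E'
from h import *
import sys
f=[]
for i in range(4): shot('scene',f'pics/{sys.argv[1]}.png'); f.append(bot.read_state()['wrist_force'])
s=bot.read_state(); print(np.mean(f,0),np.std(f,0),s['eef_pos'],s['opening'],s['time_s'])
E
python3 w.py wl
```

```text
[-0.22463851 -0.4518304  -5.51221145] [0.4273125  0.46919242 0.46321247] [0.53431134 0.05724728 0.09917955] 0.06564410389133121 9.725
```

move_arm(xyz=[[0,0,-0.1],[0,0,-0.2],[0,0,-0.3],[0,0,-0.38],[0,0,-0.44],[0,0,-0.48],[0,0,-0.5],[0,0,-0.5]], dr=[[0,0,0],[0,0,0],[0,0,0],[0,0,0],[0,0,0],[0,0,0],[0,0,0],[0,0,0]], hand=[0.2,0.2,0.2,0.2,0.2,0.2,0.2,0.2])

```text
time_s: 10.72
eef_pos: [0.5344, 0.0573, 0.06]
ee_rot: [2.293, 2.148, 0.0]
wrist_force: [-2.0, -1.3, -1.1]
opening: 0.0654
gripper_force: 48.2
```

move_arm(xyz=[[0,0,0],[0,0,0],[0,0,0],[0,0,0],[0,0,0]], dr=[[0,0,0],[0,0,0],[0,0,0],[0,0,0],[0,0,0]], hand=[1,1,1,1,1])

```text
time_s: 11.35
eef_pos: [0.5345, 0.0572, 0.0593]
ee_rot: [2.293, 2.148, 0.0]
wrist_force: [0.1, -0.4, 0.4]
opening: 0.0854
gripper_force: 0.0
```

move_arm(xyz=[[0,0,0.2],[0,0,0.5],[0,0,0.8],[0,0,1],[0,0,1],[0,0,1]], dr=[[0,0,0],[0,0,0],[0,0,0],[0,0,0],[0,0,0],[0,0,0]], hand=[1,1,1,1,1,1])

```text
time_s: 12.1
eef_pos: [0.5338, 0.0573, 0.1387]
ee_rot: [-2.292, -2.147, 0.001]
wrist_force: [0.1, 0.1, -0.8]
opening: 0.0853
gripper_force: 0.0
```

move_arm(xyz=[[-0.02,-0.3,0.1],[-0.04,-0.6,0.1],[-0.06,-0.8,0.1],[-0.06,-0.98,0.1]], dr=[[0,0,0],[0,0,0],[0,0,0],[0,0,0]], hand=[1,1,1,1])

```text
time_s: 12.6
eef_pos: [0.5288, -0.0217, 0.1465]
ee_rot: [-2.292, -2.147, 0.001]
wrist_force: [0.3, -0.6, 0.5]
opening: 0.0855
gripper_force: 0.0
```

move_arm(xyz=[[-0.02,-0.22,0],[-0.02,-0.22,0],[-0.02,-0.22,0],[-0.02,-0.22,-0.25],[-0.02,-0.22,-0.5],[-0.02,-0.22,-0.7],[-0.02,-0.22,-0.7]], dr=[[0,0,0],[0,0,0],[0,0,0],[0,0,0],[0,0,0],[0,0,0],[0,0,0]], hand=[1,1,1,1,1,1,1])

```text
time_s: 13.48
eef_pos: [0.5266, -0.0381, 0.0899]
ee_rot: [-2.29, -2.147, 0.003]
wrist_force: [0.0, -0.1, -0.6]
opening: 0.0855
gripper_force: 0.0
```

move_arm(xyz=[[0,0,-0.13],[0,0,-0.26],[0,0,-0.38],[0,0,-0.38],[0,0,-0.38]], dr=[[0,0,0],[0,0,0],[0,0,0],[0,0,0],[0,0,0]], hand=[1,1,1,1,1])

```text
time_s: 14.1
eef_pos: [0.5281, -0.0388, 0.061]
ee_rot: [2.293, 2.148, 0.0]
wrist_force: [0.6, -0.6, -0.9]
opening: 0.0853
gripper_force: 0.0
```

move_arm(xyz=[[0,0,0],[0,0,0],[0,0,0],[0,0,0],[0,0,0]], dr=[[0,0,0],[0,0,0],[0,0,0],[0,0,0],[0,0,0]], hand=[0.2,0.2,0.2,0.2,0.2])

```text
time_s: 14.72
eef_pos: [0.5288, -0.0389, 0.0616]
ee_rot: [2.292, 2.147, 0.001]
wrist_force: [0.4, -0.0, 4.4]
opening: 0.0659
gripper_force: 45.9
```

move_arm(xyz=[[0,0,0.1],[0,0,0.25],[0,0,0.4],[0,0,0.5],[0,0,0.5],[0,0,0.5],[0,0,0.5],[0,0,0.5]], dr=[[0,0,0],[0,0,0],[0,0,0],[0,0,0],[0,0,0],[0,0,0],[0,0,0],[0,0,0]], hand=[0.2,0.2,0.2,0.2,0.2,0.2,0.2,0.2])

```text
time_s: 15.72
eef_pos: [0.5276, -0.0387, 0.1005]
ee_rot: [-2.292, -2.147, 0.001]
wrist_force: [-0.3, 0.2, -2.5]
opening: 0.0654
gripper_force: 45.5
```

```bash
python3 w.py wm
```

```text
[ 0.21247734 -0.13799153 -2.11866123] [0.43026328 0.33459518 0.23843185] [ 0.52789583 -0.03873957  0.10076732] 0.06524436981119705 15.925
```

Middle tin reads 2.1 N against 5.5 N for the left, so it is light. I'll set it back.

move_arm(xyz=[[0,0,-0.1],[0,0,-0.2],[0,0,-0.3],[0,0,-0.38],[0,0,-0.44],[0,0,-0.48],[0,0,-0.5],[0,0,-0.5]], dr=[[0,0,0],[0,0,0],[0,0,0],[0,0,0],[0,0,0],[0,0,0],[0,0,0],[0,0,0]], hand=[0.2,0.2,0.2,0.2,0.2,0.2,0.2,0.2])

```text
time_s: 16.92
eef_pos: [0.528, -0.0388, 0.0615]
ee_rot: [2.293, 2.148, 0.0]
wrist_force: [-1.9, 0.3, 2.7]
opening: 0.0653
gripper_force: 45.8
```

move_arm(xyz=[[0,0,0],[0,0,0],[0,0,0],[0,0,0],[0,0,0]], dr=[[0,0,0],[0,0,0],[0,0,0],[0,0,0],[0,0,0]], hand=[1,1,1,1,1])

```text
time_s: 17.55
eef_pos: [0.528, -0.0388, 0.0609]
ee_rot: [-2.293, -2.148, 0.0]
wrist_force: [0.0, 0.3, 0.7]
opening: 0.0851
gripper_force: 0.0
```

move_arm(xyz=[[0,0,0.2],[0,0,0.5],[0,0,0.8],[0,0,1],[0,0,1],[0,0,1]], dr=[[0,0,0],[0,0,0],[0,0,0],[0,0,0],[0,0,0],[0,0,0]], hand=[1,1,1,1,1,1])

```text
time_s: 18.3
eef_pos: [0.5274, -0.0386, 0.1403]
ee_rot: [-2.292, -2.147, 0.001]
wrist_force: [0.3, -0.5, -0.1]
opening: 0.0854
gripper_force: 0.0
```

move_arm(xyz=[[-0.02,-0.3,0.1],[-0.04,-0.6,0.1],[-0.06,-0.8,0.1],[-0.06,-0.98,0.1]], dr=[[0,0,0],[0,0,0],[0,0,0],[0,0,0]], hand=[1,1,1,1])

```text
time_s: 18.8
eef_pos: [0.5224, -0.1176, 0.148]
ee_rot: [-2.292, -2.146, 0.001]
wrist_force: [-0.5, -0.5, 0.2]
opening: 0.0856
gripper_force: 0.0
```

move_arm(xyz=[[-0.02,-0.22,0],[-0.02,-0.22,0],[-0.02,-0.22,0],[-0.02,-0.22,-0.25],[-0.02,-0.22,-0.5],[-0.02,-0.22,-0.7],[-0.02,-0.22,-0.7]], dr=[[0,0,0],[0,0,0],[0,0,0],[0,0,0],[0,0,0],[0,0,0],[0,0,0]], hand=[1,1,1,1,1,1,1])

```text
time_s: 19.68
eef_pos: [0.5202, -0.1339, 0.0915]
ee_rot: [-2.29, -2.146, 0.002]
wrist_force: [-0.3, 0.5, 0.7]
opening: 0.0855
gripper_force: 0.0
```

move_arm(xyz=[[0,0,-0.13],[0,0,-0.26],[0,0,-0.4],[0,0,-0.4],[0,0,-0.4]], dr=[[0,0,0],[0,0,0],[0,0,0],[0,0,0],[0,0,0]], hand=[1,1,1,1,1])

```text
time_s: 20.3
eef_pos: [0.5217, -0.1348, 0.0609]
ee_rot: [2.293, 2.148, 0.0]
wrist_force: [1.3, -0.8, 0.7]
opening: 0.0855
gripper_force: 0.0
```

move_arm(xyz=[[0,0,0],[0,0,0],[0,0,0],[0,0,0],[0,0,0]], dr=[[0,0,0],[0,0,0],[0,0,0],[0,0,0],[0,0,0]], hand=[0.2,0.2,0.2,0.2,0.2])

```text
time_s: 20.92
eef_pos: [0.5225, -0.1351, 0.0616]
ee_rot: [2.291, 2.147, 0.001]
wrist_force: [1.4, -0.7, 4.4]
opening: 0.0656
gripper_force: 45.7
```

move_arm(xyz=[[0,0,0.1],[0,0,0.25],[0,0,0.4],[0,0,0.5],[0,0,0.5],[0,0,0.5],[0,0,0.5],[0,0,0.5]], dr=[[0,0,0],[0,0,0],[0,0,0],[0,0,0],[0,0,0],[0,0,0],[0,0,0],[0,0,0]], hand=[0.2,0.2,0.2,0.2,0.2,0.2,0.2,0.2])

```text
time_s: 21.92
eef_pos: [0.5212, -0.1346, 0.1005]
ee_rot: [-2.292, -2.147, 0.001]
wrist_force: [-0.4, 0.2, -4.0]
opening: 0.0655
gripper_force: 46.3
```

```bash
python3 w.py wr
```

```text
[ 0.09327812  0.18997138 -3.20176978] [0.61754146 0.42017042 0.59541709] [ 0.52150698 -0.13472334  0.10077569] 0.06600083095528574 22.125
```

Right tin reads 3.2 N, so the left tin (5.5 N) is the full one. I'll set the right tin back and return to the left.

move_arm(xyz=[[0,0,-0.1],[0,0,-0.2],[0,0,-0.3],[0,0,-0.38],[0,0,-0.44],[0,0,-0.48],[0,0,-0.5],[0,0,-0.5]], dr=[[0,0,0],[0,0,0],[0,0,0],[0,0,0],[0,0,0],[0,0,0],[0,0,0],[0,0,0]], hand=[0.2,0.2,0.2,0.2,0.2,0.2,0.2,0.2])

```text
time_s: 23.12
eef_pos: [0.5216, -0.1347, 0.0616]
ee_rot: [2.293, 2.148, 0.0]
wrist_force: [-1.2, 0.2, 1.7]
opening: 0.0658
gripper_force: 46.6
```

move_arm(xyz=[[0,0,0],[0,0,0],[0,0,0],[0,0,0],[0,0,0]], dr=[[0,0,0],[0,0,0],[0,0,0],[0,0,0],[0,0,0]], hand=[1,1,1,1,1])

```text
time_s: 23.75
eef_pos: [0.5216, -0.1348, 0.0609]
ee_rot: [2.293, 2.148, 0.0]
wrist_force: [0.8, 0.2, -0.2]
opening: 0.0856
gripper_force: 0.0
```

move_arm(xyz=[[0,0,0.2],[0,0,0.5],[0,0,0.8],[0,0,1],[0,0,1],[0,0,1]], dr=[[0,0,0],[0,0,0],[0,0,0],[0,0,0],[0,0,0],[0,0,0]], hand=[1,1,1,1,1,1])

```text
time_s: 24.5
eef_pos: [0.521, -0.1345, 0.1403]
ee_rot: [-2.292, -2.147, 0.001]
wrist_force: [0.1, -0.7, -1.3]
opening: 0.0855
gripper_force: 0.0
```

move_arm(xyz=[[0.02,0.3,0.1],[0.04,0.65,0.1],[0.06,0.98,0.1]], dr=[[0,0,0],[0,0,0],[0,0,0]], hand=[1,1,1])

```text
time_s: 24.88
eef_pos: [0.5254, -0.0554, 0.1476]
ee_rot: [-2.292, -2.146, 0.002]
wrist_force: [-0.3, -0.4, 0.2]
opening: 0.0854
gripper_force: 0.0
```

move_arm(xyz=[[0.02,0.33,0],[0.04,0.65,0],[0.06,0.98,0]], dr=[[0,0,0],[0,0,0],[0,0,0]], hand=[1,1,1])

```text
time_s: 25.25
eef_pos: [0.5301, 0.023, 0.1474]
ee_rot: [-2.291, -2.146, 0.003]
wrist_force: [1.2, -1.2, 0.5]
opening: 0.0851
gripper_force: 0.0
```

move_arm(xyz=[[0.02,0.22,0],[0.04,0.44,0],[0.04,0.44,0],[0.04,0.44,-0.25],[0.04,0.44,-0.5],[0.04,0.44,-0.7],[0.04,0.44,-0.7],[0.04,0.44,-0.7]], dr=[[0,0,0],[0,0,0],[0,0,0],[0,0,0],[0,0,0],[0,0,0],[0,0,0],[0,0,0]], hand=[1,1,1,1,1,1,1,1])

```text
time_s: 26.25
eef_pos: [0.5349, 0.057, 0.0934]
ee_rot: [2.293, 2.147, 0.001]
wrist_force: [0.4, 0.7, 0.3]
opening: 0.0857
gripper_force: 0.0
```

move_arm(xyz=[[0,0,-0.13],[0,0,-0.28],[0,0,-0.42],[0,0,-0.42],[0,0,-0.42]], dr=[[0,0,0],[0,0,0],[0,0,0],[0,0,0],[0,0,0]], hand=[1,1,1,1,1])

```text
time_s: 26.88
eef_pos: [0.5344, 0.0573, 0.0592]
ee_rot: [-2.293, -2.148, 0.0]
wrist_force: [-0.0, 0.1, -0.3]
opening: 0.0853
gripper_force: 0.0
```

move_arm(xyz=[[0,0,0],[0,0,0],[0,0,0],[0,0,0],[0,0,0]], dr=[[0,0,0],[0,0,0],[0,0,0],[0,0,0],[0,0,0]], hand=[0.2,0.2,0.2,0.2,0.2], squeeze=50)

```text
time_s: 27.5
eef_pos: [0.5348, 0.0573, 0.06]
ee_rot: [2.292, 2.148, 0.001]
wrist_force: [-1.6, -0.4, 5.3]
opening: 0.0653
gripper_force: 58.1
```

move_arm(xyz=[[0,0,0.1],[0,0,0.25],[0,0,0.4],[0,0,0.6],[0,0,0.8],[0,0,1]], dr=[[0,0,0],[0,0,0],[0,0,0],[0,0,0],[0,0,0],[0,0,0]], hand=[0.2,0.2,0.2,0.2,0.2,0.2])

```text
time_s: 28.25
eef_pos: [0.5346, 0.0572, 0.1407]
ee_rot: [2.292, 2.148, 0.001]
wrist_force: [-0.2, 0.1, -5.7]
opening: 0.0652
gripper_force: 57.6
```

move_arm(xyz=[[0,0,0.2],[0,0,0.4],[0,0,0.6],[0,0,0.8],[0,0,0.9],[0,0,1],[0,0,1],[0,0,1]], dr=[[0,0,0],[0,0,0],[0,0,0],[0,0,0],[0,0,0],[0,0,0],[0,0,0],[0,0,0]], hand=[0.2,0.2,0.2,0.2,0.2,0.2,0.2,0.2])

```text
time_s: 29.25
eef_pos: [0.5339, 0.0573, 0.2187]
ee_rot: [-2.292, -2.147, 0.001]
wrist_force: [-0.9, -0.6, -6.1]
opening: 0.0651
gripper_force: 57.8
```

```bash
python3 w.py wf
python3 - <<'E'
from h import *
s=cv2.imread('pics/wf.png')[90:260,180:320]
cv2.imwrite('pics/f.png',cv2.resize(s,(490,595),interpolation=cv2.INTER_CUBIC))
E
```

```text
[-0.11818963  0.24932845 -5.88883512] [0.5242158  0.3048292  0.30630486] [0.53399936 0.05723533 0.2187274 ] 0.06513216165357556 29.45
```

View pics/f.png

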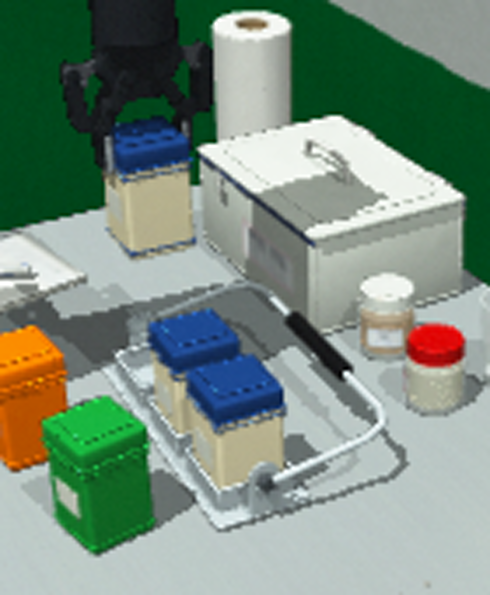

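The left tin is held up and upright at about (150,190). The other two stand in their wells at (195,350) and (240,410), and the handle is down. I'm handing in.

```bash
python3 -c "
from rig import bot
print(bot.finish_job())"
```

```text
the job is handed in; nothing more can be done
None
```

The job is handed in, with no verdict shown: the handle is folded back, all three tins were hefted in order (5.5, 2.1 and 3.2 N), and the full left tin is held up and upright while the other two stand in their wells.

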